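# Empty the tipping trough into the catch tray

### The arm

A 6-joint arm with a two-finger parallel gripper is mounted at the origin on the work surface; the furniture and walls round the work are solid. World frame = base frame: x ahead of the robot, y to its left, z up, the work surface at z = 0. Lengths are in m, angles in degrees, forces in N, time in s.
With the tool pointing down it reaches from about 0.3 to 0.75 m from the base axis. Payload 8.5 kg.
Tool frame: the origin (TCP) lies at the very end of the fingers, on their centre line; the grasp point (between the pads) lies 19 mm behind it; x points along the fingers, y is the direction in which the jaws open and shut, and the axes are right-handed (so a half turn about x gives the same grasp; the last joint's range is limited). The gripper opens to 85 mm and grips with 20 to 120 N. Pads are 22 mm wide; open, the fingers measure 114 mm over their backs; the gripper's body (76 mm by 85 mm) begins 54 mm behind the grasp point. The pads swing forward as they close: fully open they stand 13 mm farther back than shut.
Start: joints at [64.154, 21.807, 74.336, -0, 83.858, -12.336], TCP at [0.128, 0.535, 0.231] pointing down, gripper open.
Joint ranges: [-178.18, 178.18], [-50.72, 133.34], [12.68, 142.11], [-81.47, 261.47], [9.98, 163.14], [-165.26, 165.26]. Speed limits (degrees/s): [136.94, 136.94, 180, 180, 180, 180].

### API

Orientations are given as a 3x3 rotation matrix whose columns are the frame's x, y, z axes.
In Python, from rig import sensors, cams, env gives the robot as it stands.
- The arm moves only by the shell command python3 -m crank 'ROWS' [FORCE]. ROWS is a JSON object of lists of equal length, an entry for each row: "hand": the closure in counts, from 0 (fully open) to 255 (shut); "translation": the shift along the tool's x, y, z in m, a list of three; "dr": the turn, a rotation vector about the tool's x, y, z in rad, a list of three. A call has 1 to 5 rows; each row is the pose to reach, as a shift and turn from the pose commanded when the call began, along the tool's axes at that moment; what a row does not reach only later rows make up. A row lasts 1/10 s, in which the tool goes at most 50 mm and 8.59 degrees, less where a joint would pass 70% of its speed; a pose out of reach is approached as far as the arm can. A call with a gripper value outside its range is refused whole. The fingers move at their own pace and stop on an object; FORCE is the grip in N (left out, the last holds). Time passes only in rows, so rows that repeat a pose let the fingers close. It gives the time, the measured TCP pose, the force and the opening at its end, in the units of the state.
- sensors.observe(): the state, without advancing time (a new reading comes with each control period).
- cams.get_image(name): name is "scene" or "top"; returns (picture, depth): 400x640x3 uint8, blue, green, red; 400x640 float32, m along the optical axis (not along the pixel's ray), 0 where there is no reading.
- cams.calibration(name): a dict with "vertical_fov" (degrees; the focal length in pixels is half the picture's height over the tangent of half this angle, whatever the lens; pixels are square), "cx", "cy" (the principal point, pixels), "distortion" ([k1, k2, p1, p2, k3] as OpenCV has them; the pictures are not rectified), "extrinsics" (4x4, takes a point from camera to world coordinates). Camera axes: x right, y down, z forward; pixel columns grow to the right and rows downward; lengths in m; the calibration is good to about 2 mm. A picture is of the moment at which its call begins. calibration takes no time and is no camera call.
- env.close_job(): hands the job in, once; it reports no verdict.
The state is a dict: "time_s": time; "q": joint angles; "qvel": joint speeds; "joint_efforts": joint torques, N m; "position": TCP position; "tool_rot": TCP orientation; "ft_force": force on the tool from outside, world axes, zero at the start; "wrist_torque": the same for the moment, N m; "grip_width": finger opening in m.
Only numpy, scipy, OpenCV 4.12 (cv2) and the standard library are available. Lean on these libraries where they do the work, as an engineer would, in place of code of your own. Each camera call takes 0.05 s, during which the arm holds its last target. There are 200 camera calls.

### The job

Stand the blue catch tray on the desk under the open mouth of the white tipping trough, low wall towards the trough and tall grip wall away from it, then push the trough's green tab down so that it tips and all three capped tubes slide out into the catch tray by themselves. Finally push the grey tab down to bring the trough fully level again. Never touch the tubes with the gripper, and leave the brown bottle and the calculator where they are.

Things in the scene. Friction and masses are not known exactly. Their poses are not given: they have to be found in the camera images.
- trough_stand: Fixed grey stand of the tipping trough: base plate 170 x 150 x 12 mm, two cheeks (outer faces at x = -71, +71 mm, 148 mm high). Origin: centre of its underside, on the desk. In this frame the trough's open mouth points to -y and both push tabs are on the -x side (robot's side); z is up. The hinge axis runs along x, 135 mm above the origin.
- trough (a joint): Tilt of the white trough in rad: 0 = level (stop), 0.5 = fully tipped, mouth down (stop). Friction hinge, about 2 N at a tab; it stays where left. Trough 112 mm wide; floor from y = -150 (open mouth) to +110 mm (closed end) of the stand's frame, its top 2 mm above the hinge axis, underside 2 mm below, side walls 30 mm above it. Slippery floor: tubes start to slide at 0.2 to 0.3 rad.
- mouth (a point): Centre of the mouth's edge, on top of the trough floor: 150 mm from the hinge axis. Level it is 137 mm above the desk; fully tipped it comes down to about 65 mm above the desk and lies 131 mm from the hinge axis, measured level.
- green_tab (a point): Centre of the top of the green push tab near the mouth, a plate 40 x 40 x 6 mm standing out from the near side wall; level, it is at (-77, -128, +30) mm from the hinge centre along the stand's axes (165 mm above the desk). Pressing it down tips the trough. Its axes turn with the trough.
- grey_tab (a point): The same for the grey push tab near the closed end; level, at (-77, +88, +30) mm from the hinge centre along the stand's axes. Pressing it down brings a tipped trough back to level.
- catch_mid (a point): Loose blue catch tray (0.25 kg), 140 x 180 mm, inside about 132 x 164 mm. This point is in the middle of its plan, 20 mm above its underside (so z = 0.020 when it stands on the desk). Side walls (x = -70 and +70) 43 mm high; the wall at +y (y = +90) is low, 37 mm; the wall at -y is tall with the grip. Floor 5 mm thick, walls 4 mm.
- grip (a point): Grip of the catch tray: an upright plate in the middle of its -y wall, 70 mm wide (x), 12 mm thick (y), top 82 mm above the tray's underside. The point is in the plate's mid-plane, 64 mm above the underside and 84 mm from the tray's middle. Same axes as the tray; pinch it from above across its 12 mm (along y).
- tube_purple: Capped sample tube, 94 mm long, 18 mm thick, purple cap (at its -y end), lying in the trough along the slide direction. Origin: middle of its length, at its underside as it lies. 12 g.
- tube_red: The same with a red cap.
- tube_yellow: The same with a yellow cap.
- brown_bottle: Bystander: brown reagent bottle with black cap, 58 mm across, 109 mm high, behind the trough. Origin: centre of its underside.
- calculator: Bystander: black desk calculator, 118 x 72 x 15 mm, lying at the back right. Origin: centre of its underside.
Not all that is in view belongs to the job. Leave any orange look-alike of the tube_red alone.

How it is judged (in metres and radians):
On the way, in this order (a step that is already met when the one before it is completed fails the run):
1. the catch tray stands on the desk under the mouth, low wall towards the trough, with all tubes still in the level trough (x of catch_mid in the frame of trough_stand between -0.045 and 0.045 m and y of catch_mid in the frame of trough_stand between -0.235 and -0.155 m and height (world z) of catch_mid below 0.024 m and angle between catch_mid's own z axis and vertical below 0.06 rad and y of grip in the frame of trough_stand below -0.22 m and value of joint trough below 0.06 rad and y of each of tube_purple, tube_red, tube_yellow in the frame of trough_stand above -0.11 m and height (world z) of each of tube_purple, tube_red, tube_yellow above 0.125 m), for 0.2 s.
2. the trough is tipped, mouth down (value of joint trough above 0.3 rad), for 0.1 s.
At the end, for the whole second after the job is handed in: All three tubes lie still inside the catch tray (middle of each within 66 mm sideways and 78 to 84 mm lengthways of the tray's middle, and no more than 50 mm above its underside), the catch tray stands flat on the desk (within 4 mm and 0.06 rad), and the trough is level again (tilt below 0.05 rad) (value of joint trough below 0.05 rad and height (world z) of catch_mid below 0.024 m and angle between catch_mid's own z axis and vertical below 0.06 rad and x of tube_purple in the frame of catch_mid between -0.066 and 0.066 m and y of tube_purple in the frame of catch_mid between -0.078 and 0.084 m and z of each of tube_purple, tube_red, tube_yellow in the frame of catch_mid below 0.03 m and x of tube_red in the frame of catch_mid between -0.066 and 0.066 m and y of tube_red in the frame of catch_mid between -0.078 and 0.084 m and x of tube_yellow in the frame of catch_mid between -0.066 and 0.066 m and y of tube_yellow in the frame of catch_mid between -0.078 and 0.084 m and linear speed of each of tube_purple, tube_red, tube_yellow below 0.03 m/s); the robot touches nothing.
It fails at once if the gripper or arm touches a tube (contact force between any of the fingers, the arm and tube_purple above 0.3 N or contact force between any of the fingers, the arm and tube_red above 0.3 N or contact force between any of the fingers, the arm and tube_yellow above 0.3 N).
It fails at once if the brown bottle or the calculator is moved by more than 30 mm (distance of any of brown_bottle, calculator from where it was at the start of the episode above 0.03 m).
It also fails if it takes over 56 s, if anything falls off the work surface, if the arm or the gripper's body presses on something with over 40 N, if the wrist force passes 120 N, or if a joint passes its speed limit or range.

## Working session

There is one attempt and no reset: what is moved stays moved. The work goes in short steps, Python scripts to look and compute and a shell command to move; the robot and the scene stay as the last step left them, time stands still between calls to the robot, and variables do not carry over. Pictures are saved under pics/ and viewed, about 8 in all and at most 12, crops included, and the job is handed in when it is done.

```bash
ls; mkdir -p pics
cat > h.py <<'E'
import numpy as np, cv2
from rig import sensors, cams, env
def grab(n):
    im,d=cams.get_image(n); return im,d
def world(n,d,pts):
    c=cams.calibration(n); f=200/np.tan(np.radians(c["vertical_fov"])/2)
    K=np.array([[f,0,c["cx"]],[0,f,c["cy"]],[0,0,1]])
    p=np.array(pts,float).reshape(-1,1,2)
    u=cv2.undistortPoints(p,K,np.array(c["distortion"]))[:,0]
    T=np.array(c["extrinsics"]); out=[]
    for (x,y),(a,b) in zip(u,p[:,0].astype(int)):
        w=d[b-1:b+2,a-1:a+2]; z=np.median(w[w>0]) if (w>0).any() else np.nan
        out.append((T@[x*z,y*z,z,1])[:3])
    return np.array(out)
def st():
    s=sensors.observe(); print(s["time_s"],np.round(s["position"],4),np.round(s["ft_force"],1),s["grip_width"]); print(np.round(s["tool_rot"],3)); return s
E
python3 - <<'E'
from h import *
st()
for n in("scene","top"):
    im,d=grab(n); cv2.imwrite(f"pics/{n}0.png",im); np.save(f"{n}0.npy",d); print(cams.calibration(n))
E
```

```text
pics
0.0 [0.1284 0.5345 0.2307] [-0.8 -1.1 -0.1] 0.08550602287446009
[[-0.001  0.234  0.972]
 [-0.001  0.972 -0.234]
 [-1.    -0.001 -0.   ]]
{'vertical_fov': 45.408108079134024, 'cx': 322.0323528882154, 'cy': 199.31235766359558, 'distortion': array([-0.09621808,  0.        ,  0.        ,  0.        ,  0.        ]), 'extrinsics': array([[ 0.6098248 , -0.54736933,  0.57314966, -0.17981098],
       [-0.79234515, -0.43695758,  0.42574315, -0.58311805],
       [ 0.01740334, -0.71376109, -0.700173  ,  0.98650871],
       [ 0.        ,  0.        ,  0.        ,  1.        ]])}
{'vertical_fov': 50.38297173302339, 'cx': 315.7078551683222, 'cy': 199.4830037867149, 'distortion': array([-0.00482972,  0.        ,  0.        ,  0.        ,  0.        ]), 'extrinsics': array([[ 2.84511051e-03, -9.93945000e-01,  1.09841897e-01,
         4.22641201e-01],
       [-9.99995738e-01, -2.89982158e-03, -3.38347863e-04,
        -3.89970767e-02],
       [ 6.54821071e-04, -1.09840467e-01, -9.93949014e-01,
         1.32449706e+00],
       [ 0.00000000e+00,  0.00000000e+00,  0.00000000e+00,
         1.00000000e+00]])}
```

View pics/scene0.png

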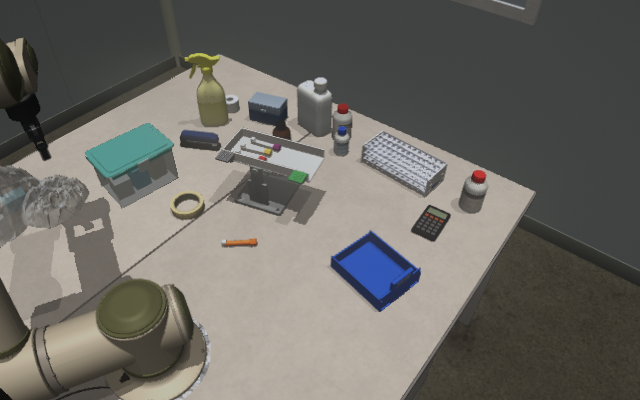

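View pics/top0.png

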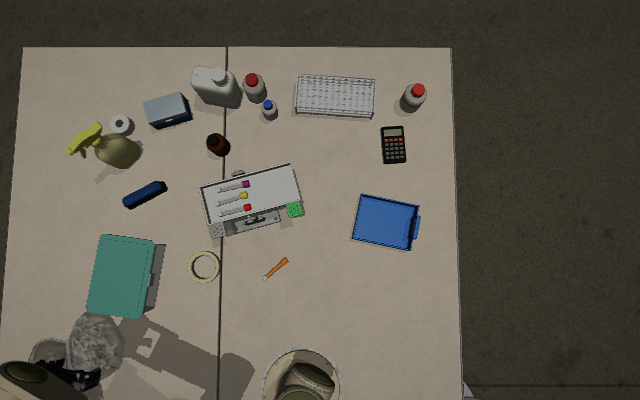

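The scene view shows the level trough at about (275,160) with its mouth to the right, and the tray at (375,270). In the top view, the trough spans (202–300, 165–225) with the green tab at (294,210). The tray is at (387,222) with its grip at (416,227). I'll enlarge both to measure them.

Run:
```python
from h import *
im=cv2.imread("pics/top0.png"); c=im[145:265,190:440]
cv2.imwrite("pics/c1.png",cv2.resize(c,None,fx=3.2,fy=3.2,interpolation=cv2.INTER_CUBIC))
```

```text
(no output)
```

View pics/c1.png

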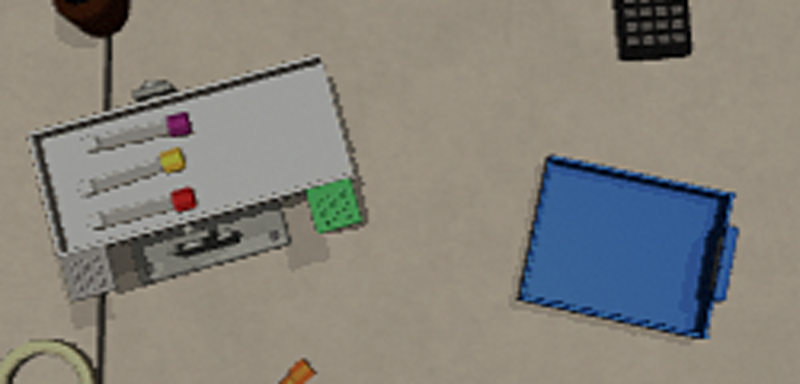

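The crop shows the green tab at crop (335,206), the grey tab at (88,273), the tray corners at (548,157), (733,195), (706,337) and (519,299), and the grip at (725,263).

Run:
```python
from h import *
im=cv2.imread("pics/top0.png"); d=np.load("top0.npy"); hsv=cv2.cvtColor(im,cv2.COLOR_BGR2HSV)
cr=lambda x,y:(190+x/3.2-.34,145+y/3.2-.34)
def mask(lo,hi,box):
    m=cv2.inRange(hsv,lo,hi); ys,xs=np.nonzero(m); x0,y0,x1,y1=box
    k=(xs>x0)&(xs<x1)&(ys>y0)&(ys<y1); return np.c_[xs,ys][k]
g=world("top",d,mask((45,100,60),(75,255,255),(275,195,310,225)))
k=g[:,2]>.15; G=np.median(g[k],0); print("green",G,k.sum(), g[k].min(0),g[k].max(0))
y=world("top",d,[cr(88,273),cr(45,138),cr(318,64),cr(350,176),cr(72,250)]); print("grey, corners",y.round(4))
R=y[0]
v=R[:2]-G[:2]; print("tab dist (0.216)",np.linalg.norm(v)); yaw=np.arctan2(v[1],v[0])-np.pi/2; print("yaw",np.degrees(yaw))
b=world("top",d,mask((105,120,50),(125,255,255),(340,180,430,260)))
rim=b[(b[:,2]>.03)&(b[:,2]<.055)]; print("rim",len(rim),cv2.minAreaRect((rim[:,:2]*1000).astype(np.float32)))
gr=b[b[:,2]>.07]; print("grip",len(gr),gr.mean(0),cv2.minAreaRect((gr[:,:2]*1000).astype(np.float32)))
al=b[b[:,2]<.055]; print("all",cv2.minAreaRect((al[:,:2]*1000).astype(np.float32)))
fl=b[b[:,2]<.015];print("floor",len(fl),fl.mean(0))
for a in (0,1):pass
c,s=np.cos(yaw),np.sin(yaw); Rz=np.array([[c,-s],[s,c]])
o1=G[:2]-Rz@[-.077,-.128]; o2=R[:2]-Rz@[-.077,.088]; print("stand o",o1,o2)
```

```text
green [0.52435292 0.01988889 0.1663643 ] 200 [ 0.50258124 -0.00199121  0.16190832] [0.5465996  0.04203096 0.1689113 ]
grey, corners [[0.4664 0.2279 0.1681]
 [0.584  0.2722 0.1525]
 [0.6524 0.0363 0.1398]
 [0.5528 0.0073 0.1409]
 [0.4874 0.2488 0.1404]]
tab dist (0.216) 0.21598914543622816
yaw 15.572584926574137
rim 166 ((497.1612548828125, -255.634765625), (188.3564910888672, 139.85009765625), 78.02619934082031)
grip 89 [ 0.48017889 -0.33309716  0.08207701] ((479.9176025390625, -333.75714111328125), (11.499695777893066, 66.67819213867188), 77.38792419433594)
all ((496.3180236816406, -259.0440368652344), (196.95533752441406, 142.55772399902344), 79.1931381225586)
floor 2263 [ 0.49893694 -0.25081306  0.0062913 ]
stand o [0.56416359 0.16386149] [0.5641665  0.16385103]
```

The tab spacing measures 0.2160 m, which matches the given 216 mm. The tray rim comes out at 188x140 mm and the grip top at z=0.082, both consistent with the sizes given. The stand is at (0.564, 0.164) with yaw 15.6°, and the grip is at (0.480, -0.3335) with tray yaw about -12.3°. I'll move to the grip now.

```bash
python3 -m crank '{"hand":[0,0,0,0,0],"translation":[[0,-0.030,0.030],[0,-0.060,0.061],[0,-0.090,0.091],[0,-0.120,0.122],[0,-0.150,0.152]],"dr":[[0,0,0],[0,0,0],[0,0,0],[0,0,0],[0,0,0]]}' 60
```

```text
time_s: 0.6
position: [0.2416, 0.3518, 0.2311]
tool_rot: [[-0.0, 0.233, 0.972], [-0.0, 0.972, -0.233], [-1.0, -0.0, -0.0]]
ft_force: [0.6, -0.7, -0.2]
grip_width: 0.0853
```

```bash
python3 -m crank '{"hand":[0,0,0,0,0],"translation":[[0,-0.030,0.030],[0,-0.060,0.061],[0,-0.090,0.091],[0,-0.120,0.122],[0,-0.150,0.152]],"dr":[[0,0,0],[0,0,0],[0,0,0],[0,0,0],[0,0,0]]}'
```

```text
time_s: 1.1
position: [0.3545, 0.1704, 0.2313]
tool_rot: [[0.0, 0.234, 0.972], [0.0, 0.972, -0.234], [-1.0, 0.0, 0.0]]
ft_force: [1.5, 1.1, -0.9]
grip_width: 0.0854
```

```bash
python3 -m crank '{"hand":[0,0,0,0,0],"translation":[[0,-0.030,0.030],[0,-0.060,0.061],[0,-0.100,0.079],[0,-0.140,0.097],[0,-0.180,0.115]],"dr":[[0,0,0],[0,0,0],[0,0,0],[0,0,0],[0,0,0]]}'
```

```text
time_s: 1.6
position: [0.4237, -0.0316, 0.2311]
tool_rot: [[-0.0, 0.234, 0.972], [0.0, 0.972, -0.234], [-1.0, 0.0, -0.0]]
ft_force: [0.6, 0.4, 0.8]
grip_width: 0.0853
```

```bash
python3 -m crank '{"hand":[0,0,0,0,0],"translation":[[0,-0.040,0.018],[0,-0.080,0.036],[0,-0.120,0.054],[0,-0.160,0.072],[0,-0.200,0.090]],"dr":[[0,0,0],[0,0,0],[0,0,0],[0,0,0],[0,0,0]]}'
python3 - <<'E'
from h import *
s=st(); R=np.array(s["tool_rot"]); print(R.T@(np.array([.480,-.3335,.13])-s["position"]))
E
```

```text
time_s: 2.1
position: [0.4644, -0.2472, 0.231]
tool_rot: [[-0.0, 0.234, 0.972], [0.0, 0.972, -0.234], [-1.0, 0.0, -0.001]]
ft_force: [1.1, 0.7, -0.1]
grip_width: 0.0855
2.1 [ 0.4644 -0.2472  0.231 ] [ 1.1  0.7 -0.1] 0.0854539638717484
[[-0.     0.234  0.972]
 [ 0.     0.972 -0.234]
 [-1.     0.    -0.001]]
[ 0.10098564 -0.08032555  0.03541317]
```

```bash
python3 -m crank '{"hand":[0,0,0,0,0],"translation":[[0.01,-0.040,0.018],[0.03,-0.080,0.0355],[0.065,-0.080,0.0355],[0.101,-0.080,0.0355],[0.101,-0.080,0.0355]],"dr":[[-0.01,0,0],[-0.021,0,0],[-0.021,0,0],[-0.021,0,0],[-0.021,0,0]]}'
python3 - <<'E'
from h import *
im,d=grab("scene"); cv2.imwrite("pics/s1.png",cv2.resize(im[150:350,250:500],None,fx=3,fy=3,interpolation=cv2.INTER_CUBIC))
E
```

```text
time_s: 2.6
position: [0.4785, -0.33, 0.1257]
tool_rot: [[-0.007, 0.214, 0.977], [0.007, 0.977, -0.214], [-1.0, 0.006, -0.008]]
ft_force: [-0.5, -0.2, 0.1]
grip_width: 0.0855
```

View pics/s1.png

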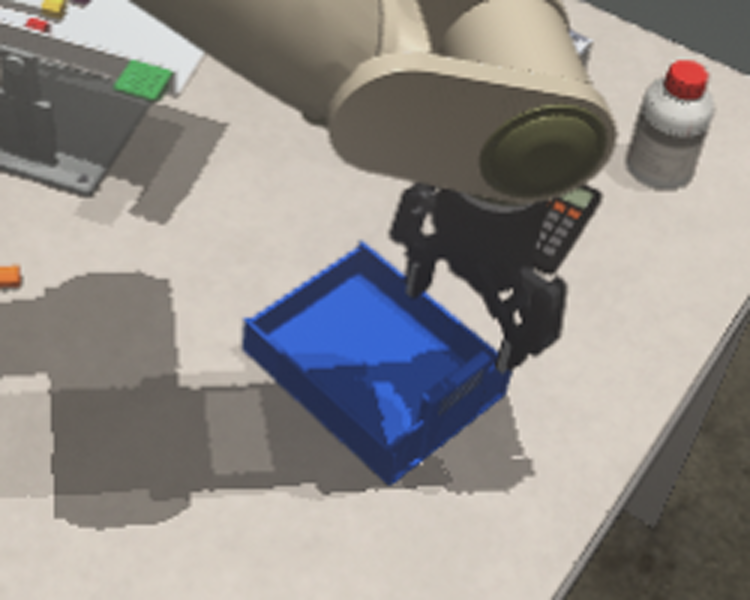

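The fingers straddle the grip plate (about (465,385) in the crop), and the low wall at (300,285) faces the trough. Next I descend and close.

```bash
python3 -m crank '{"hand":[0,0,0,100,255],"translation":[[0.035,0,0],[0.070,0,0],[0.080,0,0],[0.080,0,0],[0.080,0,0]],"dr":[[0,0,0],[0,0,0],[0,0,0],[0,0,0],[0,0,0]]}' 80
```

```text
time_s: 3.15
position: [0.4813, -0.3322, 0.0526]
tool_rot: [[0.002, 0.213, 0.977], [-0.003, 0.977, -0.213], [-1.0, -0.002, 0.003]]
ft_force: [0.3, 0.3, 0.4]
grip_width: 0.0592
```

```bash
python3 -m crank '{"hand":[255,255,255,255,255],"translation":[[0,0,0],[0,0,0],[0,0,0],[0,0,0],[0,0,0]],"dr":[[0,0,0],[0,0,0],[0,0,0],[0,0,0],[0,0,0]]}' 80
python3 - <<'E'
from h import *
st()
E
```

```text
time_s: 3.65
position: [0.4808, -0.3323, 0.0517]
tool_rot: [[0.002, 0.213, 0.977], [-0.002, 0.977, -0.213], [-1.0, -0.002, 0.002]]
ft_force: [-0.6, -0.9, 6.7]
grip_width: 0.0109
3.65 [ 0.4808 -0.3323  0.0517] [-0.6 -0.9  6.7] 0.010853689808583053
[[ 0.002  0.213  0.977]
 [-0.002  0.977 -0.213]
 [-1.    -0.002  0.002]]
```

```bash
python3 -m crank '{"hand":[255,255,255,255,255],"translation":[[-0.010,0,0],[-0.020,0,0],[-0.020,0.015,0.006],[-0.020,0.038,0.016],[-0.020,0.063,0.027]],"dr":[[0,0,0],[0,0,0],[-0.03,0,0],[-0.075,0,0],[-0.122,0,0]]}' 100
python3 - <<'E'
from h import *
s=st(); im,d=grab("scene"); cv2.imwrite("pics/s2.png",cv2.resize(im[150:350,250:500],None,fx=3,fy=3,interpolation=cv2.INTER_CUBIC))
E
```

```text
time_s: 4.15
position: [0.5207, -0.2743, 0.0704]
tool_rot: [[-0.0, 0.09, 0.996], [0.0, 0.996, -0.09], [-1.0, 0.0, -0.0]]
ft_force: [-0.1, -0.2, -2.9]
grip_width: 0.0105
4.15 [ 0.5207 -0.2743  0.0704] [-0.1 -0.2 -2.9] 0.010453902649878116
[[-0.     0.09   0.996]
 [ 0.     0.996 -0.09 ]
 [-1.     0.    -0.   ]]
```

View pics/s2.png

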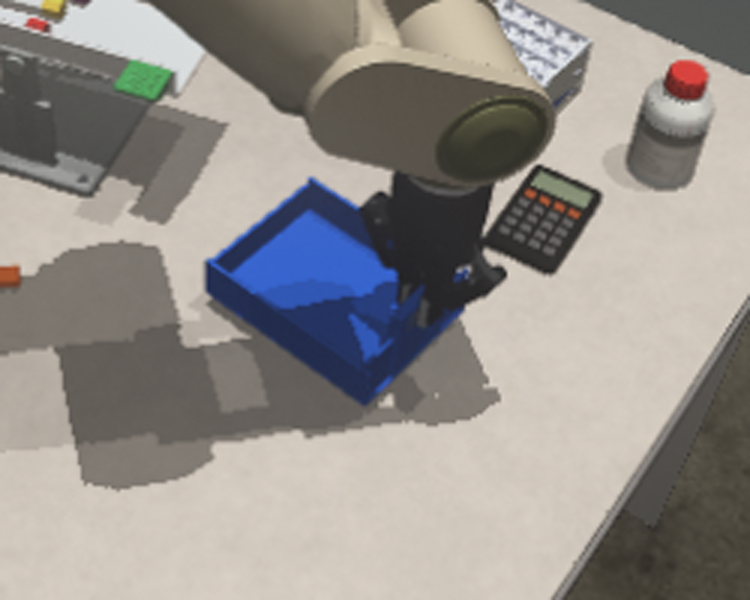

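The tray is held level just off the desk and the calculator is clear of it. I'll carry it on.

```bash
python3 -m crank '{"hand":[255,255,255,255,255],"translation":[[0,0.022,0.013],[0,0.047,0.027],[0,0.072,0.042],[0,0.097,0.057],[0,0.120,0.070]],"dr":[[-0.045,0,0],[-0.095,0,0],[-0.15,0,0],[-0.2,0,0],[-0.25,0,0]]}'
python3 - <<'E'
from h import *
s=st(); R=np.array(s["tool_rot"]); print(R.T@(np.array([.640,-.108,.0517])-s["position"]), 105.57-np.degrees(np.arctan2(R[1,1],R[0,1])))
E
```

```text
time_s: 4.7
position: [0.6017, -0.1604, 0.0702]
tool_rot: [[-0.0, -0.16, 0.987], [0.0, 0.987, 0.16], [-1.0, 0.001, -0.0]]
ft_force: [-0.0, 0.7, -2.6]
grip_width: 0.0102
4.7 [ 0.6017 -0.1604  0.0702] [-0.   0.7 -2.6] 0.010232076373867957
[[-0.    -0.16   0.987]
 [ 0.     0.987  0.16 ]
 [-1.     0.001 -0.   ]]
[0.01853901 0.04559527 0.04618287] 6.349757551629992
```

```bash
python3 -m crank '{"hand":[255,255,255,255,255],"translation":[[0,0.022,0.022],[0,0.040,0.040],[0,0.0455,0.046],[0.009,0.0455,0.046],[0.0185,0.0455,0.046]],"dr":[[-0.05,0,0],[-0.095,0,0],[-0.111,0,0],[-0.111,0,0],[-0.111,0,0]]}'
python3 - <<'E'
from h import *
s=st()
im,d=grab("top"); np.save("top1.npy",d); cv2.imwrite("pics/t1.png",im)
cv2.imwrite("pics/t1c.png",cv2.resize(im[130:250,190:390],None,fx=4,fy=4,interpolation=cv2.INTER_CUBIC))
E
```

```text
time_s: 5.2
position: [0.6389, -0.1109, 0.0514]
tool_rot: [[-0.0, -0.265, 0.964], [-0.0, 0.964, 0.265], [-1.0, -0.0, -0.0]]
ft_force: [-19.0, -1.2, 165.0]
grip_width: 0.0106
5.2 [ 0.6389 -0.1109  0.0514] [-19.   -1.2 165. ] 0.010564583374921539
[[-0.    -0.265  0.964]
 [-0.     0.964  0.265]
 [-1.    -0.    -0.   ]]
```

View pics/t1c.png

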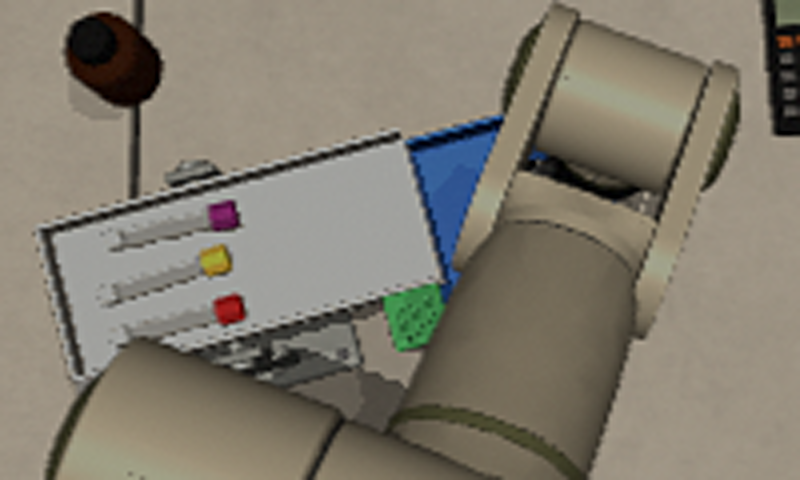

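The trough is still level with the three tubes at the closed end, and the tray is under the mouth. The wrist force read 165 N at touchdown, which is over the 120 N limit, so I came down too hard. I'll relieve it first.

```bash
python3 -m crank '{"hand":[255,255,255],"translation":[[-0.002,0,0],[-0.003,0,0],[-0.003,0,0]],"dr":[[0,0,0],[0,0,0],[0,0,0]]}' 40
python3 - <<'E'
from h import *
st()
E
```

```text
time_s: 5.55
position: [0.6389, -0.1111, 0.0545]
tool_rot: [[-0.001, -0.264, 0.965], [0.0, 0.965, 0.264], [-1.0, 0.0, -0.001]]
ft_force: [-0.2, -0.3, -3.5]
grip_width: 0.0106
5.55 [ 0.6389 -0.1111  0.0545] [-0.2 -0.3 -3.5] 0.010633729080809439
[[-0.001 -0.264  0.965]
 [ 0.     0.965  0.264]
 [-1.     0.    -0.001]]
```

```bash
python3 -m crank '{"hand":[255,200,100,0,0],"translation":[[0.001,0,0],[0.001,0,0],[0.001,0,0],[0.001,0,0],[0.001,0,0]],"dr":[[0,0,0],[0,0,0],[0,0,0],[0,0,0],[0,0,0]]}'
```

```text
time_s: 6.05
position: [0.6394, -0.1105, 0.054]
tool_rot: [[0.0, -0.265, 0.964], [-0.0, 0.964, 0.265], [-1.0, -0.0, 0.0]]
ft_force: [-0.2, -0.7, -0.2]
grip_width: 0.0613
```

```bash
python3 -m crank '{"hand":[0,0,0,0,0],"translation":[[0,0,0],[0,0,0],[-0.03,0,0],[-0.07,0,0],[-0.115,0,0]],"dr":[[0,0,0],[0,0,0],[0,0,0],[0,0,0],[0,0,0]]}'
```

```text
time_s: 6.55
position: [0.6388, -0.1103, 0.1694]
tool_rot: [[-0.002, -0.265, 0.964], [0.001, 0.964, 0.265], [-1.0, 0.001, -0.002]]
ft_force: [-0.2, -0.2, 0.2]
grip_width: 0.0851
```

```bash
python3 -m crank '{"hand":[0,0,100,255,255],"translation":[[-0.04,0,0],[-0.07,0,-0.02],[-0.07,0,-0.06],[-0.07,0,-0.10],[-0.07,0,-0.14]],"dr":[[0,0,0],[0,0,0],[0,0,0],[0,0,0],[0,0,0]]}'
python3 - <<'E'
from h import *
s=st(); R=np.array(s["tool_rot"]); print("to green",R.T@(np.array([.524,.0195,.19])-s["position"]))
im,d=grab("top")
hsv=cv2.cvtColor(im,cv2.COLOR_BGR2HSV); ys,xs=np.nonzero(cv2.inRange(hsv,(105,120,40),(125,255,255))); k=(xs>270)&(xs<380)&(ys>110)&(ys<240)
b=world("top",d,np.c_[xs,ys][k]); b=b[np.isfinite(b[:,2])]
yaw=np.radians(15.57);c,n=np.cos(yaw),np.sin(yaw);Rz=np.array([[c,-n],[n,c]])
l=(b[:,:2]-[.5642,.1639])@Rz
g=b[:,2]>.07; print("grip",g.sum(),l[g].mean(0),b[g,2].mean()); r=(b[:,2]>.03)&(b[:,2]<.055); print("rim x",l[r].min(0),l[r].max(0),np.median(b[r,2])); f=b[:,2]<.02; print("floor",f.sum(),l[f].min(0),l[f].max(0),b[f,2].mean())
cv2.imwrite("pics/t2c.png",cv2.resize(im[120:250,190:390],None,fx=4,fy=4,interpolation=cv2.INTER_CUBIC))
E
```

```text
time_s: 7.05
position: [0.5028, -0.1476, 0.2389]
tool_rot: [[0.0, -0.265, 0.964], [-0.0, 0.964, 0.265], [-1.0, -0.0, 0.0]]
ft_force: [0.0, -1.0, -0.5]
grip_width: 0.0439
7.05 [ 0.5028 -0.1476  0.2389] [ 0.  -1.  -0.5] 0.043890023526066614
[[ 0.    -0.265  0.964]
 [-0.     0.964  0.265]
 [-1.    -0.     0.   ]]
to green [0.04890179 0.1555288  0.06482776]
grip 87 [-0.00541366 -0.27887342] 0.11222352452818701
rim x [-0.07059353 -0.28726169] [ 0.06966254 -0.14900712] 0.04005680176133408
floor 1614 [-0.06279289 -0.28111277] [ 0.06600454 -0.14824684] 0.006620658895626368
```

View pics/t2c.png

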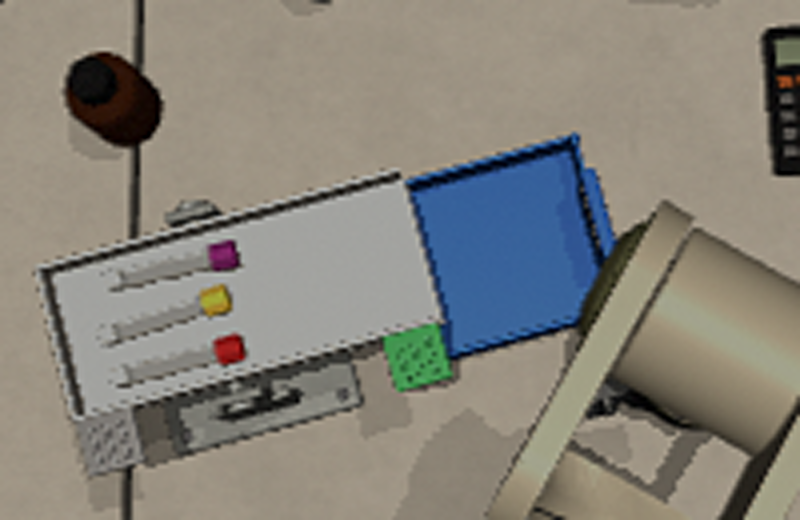

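The tray is in place at about x = 0 and y = -0.20 in the stand frame. The tubes are still at the closed end and the trough is level. Now to the green tab at crop (418,358).

```bash
python3 -m crank '{"hand":[255,255,255,255,255],"translation":[[0,0.040,0.016],[0,0.080,0.032],[0,0.120,0.048],[0,0.1538,0.0622],[0.03,0.1538,0.0622]],"dr":[[0,0,0],[0,0,0],[0,0,0],[0,0,0],[0,0,0]]}' 40
```

```text
time_s: 7.6
position: [0.5252, 0.0207, 0.2117]
tool_rot: [[0.008, -0.269, 0.963], [-0.001, 0.963, 0.269], [-1.0, -0.003, 0.007]]
ft_force: [0.4, 0.1, -1.1]
grip_width: -0.0001
```

```bash
python3 -m crank '{"hand":[255,255,255,255,255],"translation":[[0.02,0,0],[0.030,0,0],[0.034,0,0],[0.038,0,0],[0.040,0,0]],"dr":[[0,0,0],[0,0,0],[0,0,0],[0,0,0],[0,0,0]]}'
python3 - <<'E'
from h import *
st()
E
```

```text
time_s: 8.1
position: [0.5238, 0.0169, 0.1692]
tool_rot: [[0.001, -0.265, 0.964], [-0.0, 0.964, 0.265], [-1.0, -0.0, 0.001]]
ft_force: [0.1, 0.7, 0.5]
grip_width: -0.0001
8.1 [0.5238 0.0169 0.1692] [0.1 0.7 0.5] -7.778717789577952e-05
[[ 0.001 -0.265  0.964]
 [-0.     0.964  0.265]
 [-1.    -0.     0.001]]
```

```bash
python3 -m crank '{"hand":[255,255,255,255,255],"translation":[[0.005,0,0],[0.022,0,0],[0.040,0,0],[0.053,0,0],[0.057,0,0]],"dr":[[0,0,0],[0,0,0],[0,0,0],[0,0,0],[0,0,0]]}'
python3 - <<'E'
from h import *
st()
for i in range(8): im,d=grab("scene")
cv2.imwrite("pics/s3.png",cv2.resize(im[90:290,180:430],None,fx=3,fy=3,interpolation=cv2.INTER_CUBIC)); st()
E
```

```text
time_s: 8.6
position: [0.5234, 0.0172, 0.1111]
tool_rot: [[-0.001, -0.265, 0.964], [0.0, 0.964, 0.265], [-1.0, 0.0, -0.001]]
ft_force: [-0.3, 0.3, 1.1]
grip_width: 0.0003
8.6 [0.5234 0.0172 0.1111] [-0.3  0.3  1.1] 0.00026493817418967494
[[-0.001 -0.265  0.964]
 [ 0.     0.964  0.265]
 [-1.     0.    -0.001]]
9.0 [0.5237 0.0172 0.1123] [-0.6  0.3  0.5] 0.00019058557722998753
[[ 0.001 -0.265  0.964]
 [-0.     0.964  0.265]
 [-1.    -0.     0.001]]
```

View pics/s3.png

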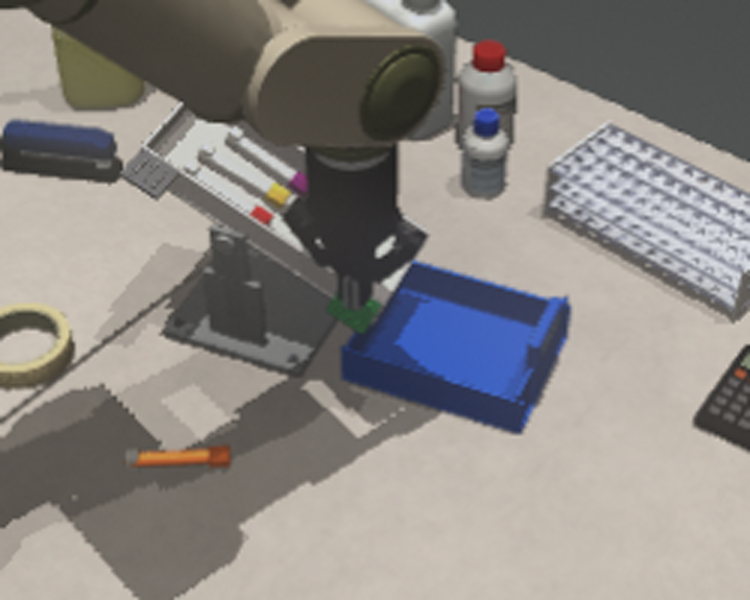

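The trough is tipped, but the tubes at (230–310,140–215) still look close to the closed end. I'll check whether they are moving and how far it has tilted.

```bash
cat >> h.py <<'E'
def caps(n="scene"):
    im,d=grab(n); hsv=cv2.cvtColor(im,cv2.COLOR_BGR2HSV)
    yaw=np.radians(15.57);c,s=np.cos(yaw),np.sin(yaw);Rz=np.array([[c,-s],[s,c]])
    for nm,lo,hi in(("purple",(135,90,40),(165,255,255)),("yellow",(22,150,90),(30,255,255)),("red",(0,200,90),(4,255,255)),("red2",(175,200,60),(180,255,255)),("green",(45,100,40),(75,255,255)),("grey",(0,0,0),(0,0,0))):
        ys,xs=np.nonzero(cv2.inRange(hsv,lo,hi))
        if not len(xs): continue
        b=world(n,d,np.c_[xs,ys]); l=np.c_[(b[:,:2]-[.5642,.1639])@Rz,b[:,2]]
        l=l[(abs(l[:,0])<.13)&(l[:,1]>-.3)&(l[:,1]<.12)]
        if len(l): print(nm,len(l),np.median(l,0).round(3))
    return im,d
E
python3 - <<'E'
from h import *
for i in range(3):
    caps(); [grab("scene") for _ in range(4)]
st()
E
```

```text
purple 24 [ 0.021 -0.028  0.143]
yellow 18 [-0.007 -0.02   0.145]
green 15 [-0.071 -0.139  0.104]
purple 8 [ 0.021 -0.032  0.138]
yellow 10 [-0.008 -0.028  0.143]
green 13 [-0.071 -0.139  0.103]
green 14 [-0.072 -0.14   0.105]
9.75 [0.5235 0.0172 0.1118] [ 0.1  0.2 -0.5] -1.7118854138491897e-05
[[-0.    -0.265  0.964]
 [-0.     0.964  0.265]
 [-1.    -0.    -0.   ]]
```

They are sliding slowly and should drop by themselves. I'll wait about 1 s while holding the tab.

```bash
python3 -m crank '{"hand":[255,255,255,255,255],"translation":[[0,0,0],[0,0,0],[0,0,0],[0,0,0],[0,0,0]],"dr":[[0,0,0],[0,0,0],[0,0,0],[0,0,0],[0,0,0]]}' >/dev/null;  python3 - <<'E'
from h import *
for i in range(8): im,d=grab("scene")
cv2.imwrite("pics/s4.png",cv2.resize(im[90:290,180:430],None,fx=3,fy=3,interpolation=cv2.INTER_CUBIC)); st()
E
```

```text
10.65 [0.5235 0.0172 0.1118] [-0.2  0.7 -0.3] 0.00029946472540792334
[[ 0.    -0.265  0.964]
 [-0.     0.964  0.265]
 [-1.    -0.    -0.   ]]
```

View pics/s4.png

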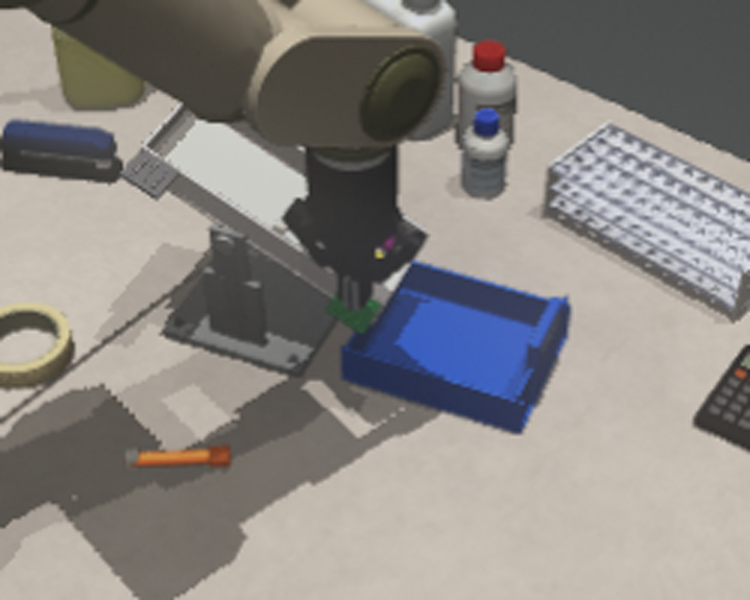

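The tubes have slid down, with caps visible at (385,248) close to the mouth, and are still moving. I'll wait longer.

```bash
for i in 1; do python3 -m crank '{"hand":[255,255,255,255,255],"translation":[[0,0,0],[0,0,0],[0,0,0],[0,0,0],[0,0,0]],"dr":[[0,0,0],[0,0,0],[0,0,0],[0,0,0],[0,0,0]]}'; done | grep time
python3 - <<'E'
from h import *
for i in range(4):
    caps(); [grab("scene") for _ in range(5)]
im,d=caps("top")
cv2.imwrite("pics/t3.png",cv2.resize(im[120:250,190:390],None,fx=4,fy=4,interpolation=cv2.INTER_CUBIC)); st()
E
```

```text
time_s: 11.15
purple 36 [ 0.025 -0.182  0.058]
yellow 13 [-0.008 -0.185  0.054]
green 11 [-0.068 -0.14   0.103]
purple 29 [ 0.024 -0.19   0.023]
yellow 3 [-0.011 -0.187  0.026]
green 10 [-0.069 -0.141  0.104]
purple 30 [ 0.024 -0.19   0.024]
yellow 5 [-0.009 -0.189  0.026]
green 10 [-0.068 -0.14   0.103]
purple 30 [ 0.024 -0.19   0.023]
yellow 7 [-0.009 -0.189  0.027]
green 11 [-0.069 -0.14   0.104]
purple 27 [ 0.029 -0.187  0.026]
yellow 13 [-0.001 -0.19   0.028]
12.4 [0.5235 0.0172 0.1118] [ 0.2 -0.2 -0. ] 1.8660184788835232e-05
[[-0.    -0.265  0.964]
 [-0.     0.964  0.265]
 [-1.    -0.    -0.   ]]
```

View pics/t3.png

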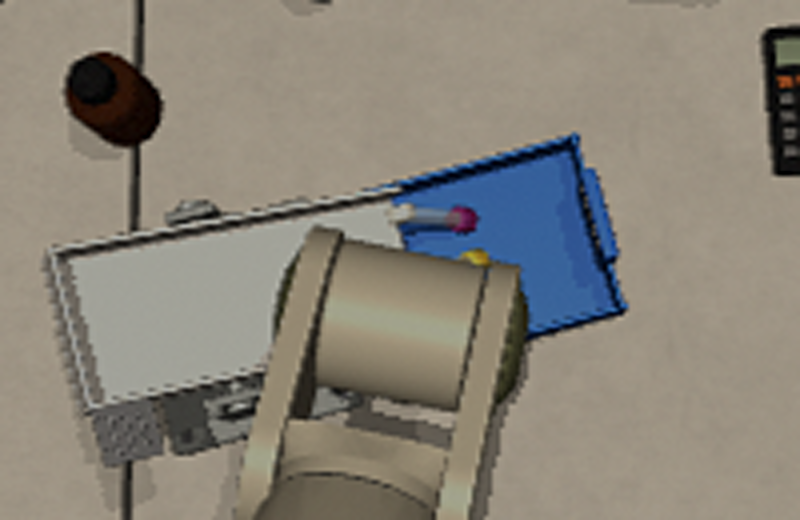

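The purple and yellow tubes lean with their noses on the tray floor and their tails still on the mouth edge at (400,212). The geometry puts the nose 91 mm from the edge, against a 94 mm tube. Raising the mouth about 10 mm will therefore drop the tails into the tray. I'll go to the grey tab and raise it gently.

```bash
python3 -m crank '{"hand":[255,255,255,255,255],"translation":[[-0.040,0,0],[-0.085,0,0],[-0.130,0,0],[-0.145,0.015,0],[-0.145,0.050,0]],"dr":[[0,0,0],[0,0,0],[0,0,0],[0,0,0],[0,0,0]]}'
```

```text
time_s: 12.9
position: [0.5115, 0.0644, 0.2594]
tool_rot: [[0.006, -0.262, 0.965], [-0.001, 0.965, 0.262], [-1.0, -0.002, 0.005]]
ft_force: [0.8, 1.1, -0.4]
grip_width: 0.0001
```

```bash
python3 -m crank '{"hand":[255,255,255,255,255],"translation":[[0,0.040,0],[0,0.080,0],[0,0.120,0],[0,0.155,0],[0,0.155,0]],"dr":[[0,0,0],[0,0,0],[0,0,0],[0,0,0],[0,0,0]]}'
python3 - <<'E'
from h import *
s=st(); R=np.array(s["tool_rot"]); print(R.T@(np.array([.467,.2146,.215])-s["position"]))
caps();caps("top")
im,d=grab("top"); print("grey tab?",world("top",d,[(190+130/4,120+432/4)]))
E
```

```text
time_s: 13.4
position: [0.4678, 0.218, 0.2569]
tool_rot: [[-0.0, -0.269, 0.963], [0.001, 0.963, 0.269], [-1.0, 0.001, 0.0]]
ft_force: [-0.2, -0.6, 0.2]
grip_width: -0.0
13.4 [0.4678 0.218  0.2569] [-0.2 -0.6  0.2] -2.2565743096118884e-05
[[-0.    -0.269  0.963]
 [ 0.001  0.963  0.269]
 [-1.     0.001  0.   ]]
[ 0.04189723 -0.00309841 -0.00168649]
purple 29 [ 0.025 -0.189  0.022]
yellow 1 [-0.007 -0.191  0.028]
green 156 [-0.081 -0.128  0.107]
purple 30 [ 0.028 -0.187  0.023]
yellow 22 [-0.004 -0.188  0.025]
red 17 [-0.036 -0.189  0.023]
red2 3 [-0.04  -0.191  0.019]
green 175 [-0.076 -0.127  0.11 ]
grey 2 [-0.106  0.042  0.424]
grey tab? [[0.47016473 0.20537996 0.20565456]]
```

All three noses are in the tray. I'll press the grey tab slowly.

```bash
python3 -m crank '{"hand":[255,255,255,255,255],"translation":[[0.025,0,0],[0.038,0,0],[0.045,0,0],[0.052,0,0],[0.059,0,0]],"dr":[[0,0,0],[0,0,0],[0,0,0],[0,0,0],[0,0,0]]}'
python3 - <<'E'
from h import *
for i in range(3): grab("scene")
caps(); caps("top")
E
```

```text
time_s: 14.05
position: [0.4699, 0.2147, 0.1983]
tool_rot: [[0.002, -0.264, 0.964], [0.001, 0.964, 0.264], [-1.0, 0.0, 0.002]]
ft_force: [0.2, 1.1, 4.6]
grip_width: -0.0002
purple 23 [ 0.025 -0.191  0.025]
green 155 [-0.081 -0.13   0.118]
purple 26 [ 0.03  -0.19   0.027]
yellow 17 [-0.005 -0.189  0.028]
red 14 [-0.034 -0.191  0.028]
red2 3 [-0.04  -0.191  0.018]
green 180 [-0.076 -0.129  0.12 ]
```

```bash
python3 -m crank '{"hand":[255,255,255,255,255],"translation":[[0.005,0,0],[0.010,0,0],[0.014,0,0],[0.018,0,0],[0.022,0,0]],"dr":[[0,0,0],[0,0,0],[0,0,0],[0,0,0],[0,0,0]]}'
python3 - <<'E'
from h import *
for i in range(3): grab("scene")
caps(); caps("top")
E
```

```text
time_s: 14.8
position: [0.4691, 0.215, 0.1755]
tool_rot: [[-0.0, -0.265, 0.964], [0.0, 0.964, 0.265], [-1.0, 0.0, 0.0]]
ft_force: [0.4, 2.9, 4.2]
grip_width: 0.0001
purple 34 [ 0.02  -0.176  0.024]
yellow 3 [-0.007 -0.173  0.024]
green 151 [-0.081 -0.131  0.149]
purple 37 [ 0.026 -0.176  0.024]
yellow 27 [ 0.001 -0.175  0.026]
red 25 [-0.045 -0.179  0.026]
red2 3 [-0.053 -0.172  0.025]
green 196 [-0.076 -0.13   0.151]
```

```bash
python3 -m crank '{"hand":[255,255,255,255,255],"translation":[[0.003,0,0],[0.006,0,0],[0.008,0,0],[0.009,0,0],[0.010,0,0]],"dr":[[0,0,0],[0,0,0],[0,0,0],[0,0,0],[0,0,0]]}'
python3 - <<'E'
from h import *
caps(); caps("top")
E
```

```text
time_s: 15.55
position: [0.4692, 0.215, 0.1658]
tool_rot: [[0.0, -0.265, 0.964], [0.0, 0.964, 0.265], [-1.0, 0.0, 0.0]]
ft_force: [-0.7, 3.7, 3.7]
grip_width: 0.0
purple 33 [ 0.02  -0.176  0.024]
yellow 2 [-0.01  -0.173  0.023]
green 147 [-0.081 -0.128  0.163]
purple 38 [ 0.026 -0.175  0.026]
yellow 25 [-0.    -0.175  0.027]
red 27 [-0.045 -0.179  0.026]
red2 3 [-0.052 -0.172  0.02 ]
green 204 [-0.076 -0.128  0.165]
```

```bash
python3 -m crank '{"hand":[255,255,255],"translation":[[0.001,0,0],[0.002,0,0],[0.002,0,0]],"dr":[[0,0,0],[0,0,0],[0,0,0]]}'
```

```text
time_s: 15.95
position: [0.4692, 0.215, 0.165]
tool_rot: [[0.001, -0.265, 0.964], [0.0, 0.964, 0.265], [-1.0, -0.0, 0.001]]
ft_force: [-3.9, 1.8, 13.4]
grip_width: -0.0001
```

```bash
python3 -m crank '{"hand":[255,255,255,255,255],"translation":[[-0.020,0,0],[-0.060,0,0],[-0.075,0,-0.03],[-0.080,0,-0.06],[-0.080,0,-0.10]],"dr":[[0,0,0],[0,0,0],[0,0,0],[0,0,0],[0,0,0]]}'
python3 - <<'E'
from h import *
caps(); im,d=caps("top"); im2,_=grab("scene"); 
a=cv2.resize(im2[110:230,210:350],None,fx=4,fy=4,interpolation=cv2.INTER_CUBIC)
cv2.imwrite("pics/fin.png",a)
E
```

```text
time_s: 16.45
position: [0.3725, 0.1878, 0.244]
tool_rot: [[0.001, -0.265, 0.964], [-0.001, 0.964, 0.265], [-1.0, -0.001, 0.001]]
ft_force: [1.0, 0.7, 0.1]
grip_width: -0.0001
purple 34 [ 0.019 -0.176  0.024]
green 146 [-0.081 -0.128  0.164]
purple 37 [ 0.026 -0.176  0.025]
yellow 26 [ 0.    -0.175  0.027]
red 27 [-0.045 -0.179  0.026]
red2 1 [-0.053 -0.169  0.021]
green 203 [-0.076 -0.128  0.166]
```

View pics/fin.png

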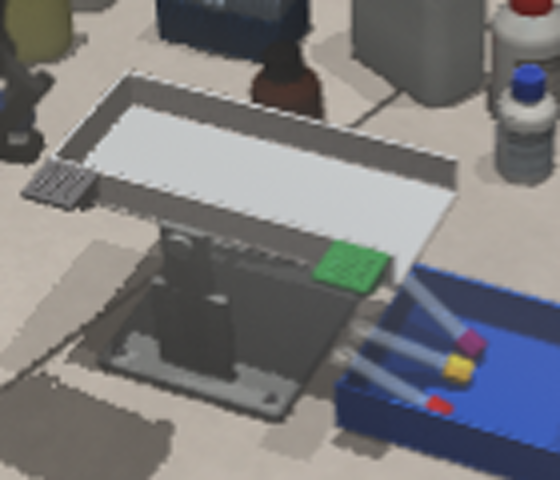

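The trough is level and empty. All three tubes have dropped into the tray, with caps on the floor at (470,342), (458,367) and (440,404) and tails resting on the low wall. I'll check the tray pose and tube middles, confirm nothing is moving, then hand in.

Run:
```python
from h import *
im,d=grab("top"); hsv=cv2.cvtColor(im,cv2.COLOR_BGR2HSV); ys,xs=np.nonzero(cv2.inRange(hsv,(105,120,40),(125,255,255))); k=(xs>270)&(xs<380)&(ys>110)&(ys<240)
b=world("top",d,np.c_[xs,ys][k]); yaw=np.radians(15.57);c,n=np.cos(yaw),np.sin(yaw);Rz=np.array([[c,-n],[n,c]])
l=(b[:,:2]-[.5642,.1639])@Rz; z=b[:,2]
g=(z>.07)&(z<.09); r=(z>.03)&(z<.055); f=z<.015
print("grip",l[g].mean(0),z[g].mean(),"rim",l[r].min(0),l[r].max(0)); A=np.c_[l[f],np.ones(f.sum())]; print("floor slope",np.linalg.lstsq(A,z[f],rcond=None)[0])
mid=l[g].mean(0)[1]+.084; print("tube mid y in tray approx",-.176-.007+.047*.94-mid)
caps("top"); st()
env.close_job()
```

```text
grip [-0.001011   -0.28260348] 0.08231811231950194 rim [-0.07055915 -0.28753686] [ 0.07015259 -0.14901501]
floor slope [-0.00073485  0.00209134  0.00716891]
tube mid y in tray approx 0.05978348361822705
purple 37 [ 0.027 -0.176  0.025]
yellow 26 [ 0.    -0.175  0.027]
red 27 [-0.045 -0.179  0.027]
red2 3 [-0.053 -0.172  0.022]
green 203 [-0.076 -0.128  0.166]
16.7 [0.3732 0.1882 0.2438] [0.2 0.2 0.5] 0.00018731955119918403
[[ 0.    -0.265  0.964]
 [-0.     0.964  0.265]
 [-1.    -0.001  0.   ]]
the job is handed in; nothing more can be done
```

I finished the sequence and handed the job in at 16.7 s, but one check failed and may fail the whole run. **When I set the tray down, the wrist force read 165 N for one reading, over the 120 N limit.** I lowered the tray too fast. I backed off straight away, and later readings stayed at or below about 13 N.

- **What I did:** I put the tray under the mouth with its low wall towards the trough. I then pushed the green tab, and all three tubes slid out by themselves. Finally I pushed the grey tab until the trough was level against its stop.
- **Tray:** it stands flat on the desk, with floor slope about 0.002. It sits at about x = 0 and y = -0.199 m in the stand frame, and did not shift during the tipping.
- **Trough:** the green tab is back at 0.166 m, the same height as at the start, so the trough is level.
- **Tubes:** they were at rest in the last checks. Their caps are on the tray floor, but their tails lean on the low wall, so they do not lie fully flat. I estimate their middles at about +0.06 m from the tray's middle (limit 0.084 m) and well under the height limit.
- **Other limits:** the gripper stayed clear of the tubes in every picture. The bottle and calculator were unmoved in the pictures that showed them, but I did not measure either one afterwards.

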